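# Seat the proud stopper and start the mixer

## Task

One of the bottles in the rack on the mixer has its stopper standing proud: press that stopper fully home, gently, with the fingertips. Then press the round key on the mixer's control box to start it, let the key come back up, and withdraw. Grasp and lift nothing; do not touch the other bottles or the things standing around, and do not press the other two keys.

Things in the scene. Friction and masses are not known exactly. Their poses are not given: they have to be found in the camera images.
- rack: fixed bottle rack, a purple block 130 (its x) x 192 (its y) x 35 mm high, standing on the platform of a white bench mixer (170 x 230 mm, platform top 85 mm above the table). Origin: centre of its underside. Six wells 36 mm square and 25 mm deep, at x = -31 and +31 mm and y = -62, 0 and +62 mm; five hold a bottle, the one at x = +31, y = +62 is empty
- bottle_a: loose amber glass bottle with a white paper label, 34 mm across, 70 mm tall without its stopper, upright in a well of the rack (the one whose stopper stands proud; in any of the five filled wells). Origin: centre of its underside, 95 mm above the table; z up
- stopper_a (a joint): how far this bottle's stopper has been pressed in, m: 0 = standing 12 mm proud of the bottle's mouth, 0.012 = fully home on the mouth. Starts at 0 to 0.003. It slides stiffly (about 4 N) and stays where it is left; fully home it meets a firm stop
- stopper_a_top (a point): centre of the flat top of this bottle's light grey rubber stopper (round flange 25 mm across, 6 mm thick), about 180 to 183 mm above the table at the start and 171 mm when home
- bottle_b: loose amber glass bottle with a white paper label, 34 mm across, 70 mm tall without its stopper, upright in a well of the rack (its stopper is already home, its top 76 mm above the origin; to be left alone). Origin: centre of its underside, 95 mm above the table; z up
- stopper_b (a joint): how far this bottle's stopper has been pressed in, m: 0 = standing 12 mm proud of the bottle's mouth, 0.012 = fully home on the mouth. Starts home
- bottle_c: loose amber glass bottle with a white paper label, 34 mm across, 70 mm tall without its stopper, upright in a well of the rack (its stopper is already home, its top 76 mm above the origin; to be left alone). Origin: centre of its underside, 95 mm above the table; z up
- stopper_c (a joint): how far this bottle's stopper has been pressed in, m: 0 = standing 12 mm proud of the bottle's mouth, 0.012 = fully home on the mouth. Starts home
- bottle_d: loose amber glass bottle with a white paper label, 34 mm across, 70 mm tall without its stopper, upright in a well of the rack (its stopper is already home, its top 76 mm above the origin; to be left alone). Origin: centre of its underside, 95 mm above the table; z up
- stopper_d (a joint): how far this bottle's stopper has been pressed in, m: 0 = standing 12 mm proud of the bottle's mouth, 0.012 = fully home on the mouth. Starts home
- bottle_e: loose amber glass bottle with a white paper label, 34 mm across, 70 mm tall without its stopper, upright in a well of the rack (its stopper is already home, its top 76 mm above the origin; to be left alone). Origin: centre of its underside, 95 mm above the table; z up
- stopper_e (a joint): how far this bottle's stopper has been pressed in, m: 0 = standing 12 mm proud of the bottle's mouth, 0.012 = fully home on the mouth. Starts home
- control_box: fixed white control box of the mixer, 130 (its x) x 200 (its y) x 52 mm high, on the table, with a dark display on the +x side of its top and three light grey keys in a row along its y axis, 60 mm apart, in any order. Origin: centre of its underside
- key_round (a joint): the start key: round, 26 mm across: how far it is pressed, m: 0 = up, 0.006 = fully down. Sprung: 2.4 N starts it moving, about 5 N holds it fully down, and it comes back up by itself
- key_round_top (a point): centre of the top face of the round key, 67 mm above the table when up; the key stands 12 mm above its black surround
- key_square (a joint): square key, 24 x 24 mm; to be left alone: how far it is pressed, m: 0 = up, 0.006 = fully down. Sprung: 2.4 N starts it moving, about 5 N holds it fully down, and it comes back up by itself
- key_square_top (a point): centre of the top face of the square key, 67 mm above the table when up; the key stands 12 mm above its black surround
- key_bar (a joint): long bar key, 46 (along the box's x) x 13 mm; to be left alone: how far it is pressed, m: 0 = up, 0.006 = fully down. Sprung: 2.4 N starts it moving, about 5 N holds it fully down, and it comes back up by itself
- key_bar_top (a point): centre of the top face of the bar key, 67 mm above the table when up; the key stands 12 mm above its black surround
- tip_box: loose bystander: white pipette-tip box with a clear lid, 87 x 127 x 80 mm high. Origin: centre of its underside
- beaker: loose bystander: open glass beaker, 60 mm across, 75 mm tall. Origin: centre of its underside
- jar: loose bystander: closed amber jar, 60 mm across, 85 mm tall. Origin: centre of its underside
There are look-alikes about, which are no part of the job. What is shaped like the bottle_a but green or yellow is not meant.

How it is judged:
By the outcome, as a careful person would: the job done as asked, in the order asked, and still so for the second after the job is handed in, with the robot touching nothing.
It also fails if it takes over 40 s, if anything falls off the work surface, if the arm or the gripper's body presses on something with over 40 N, if the wrist force passes 120 N, or if a joint passes its speed limit or range.

## Robot

A 6-joint arm with a two-finger parallel gripper is mounted at the origin on the work surface. World frame = base frame: x ahead of the robot, y to its left, z up, the work surface at z = 0. Lengths are in m, angles in rad, forces in N, time in s.
With the tool pointing down it reaches from about 0.4 to 0.925 m from the base axis. Payload 3.4 kg.
Tool frame: the origin (TCP) lies at the very end of the fingers, on their centre line; the grasp point (between the pads) lies 19 mm behind it; z points along the fingers, y is the line along which they close (so a half turn about z gives the same grasp; the last joint's range is limited). The gripper opens to 85 mm and grips with 20 to 120 N. Pads are 22 mm wide; open, the fingers measure 114 mm over their backs; the gripper's body (76 mm by 85 mm) begins 54 mm behind the grasp point. The pads swing forward as they close: fully open they stand 13 mm farther back than shut.
Start: joints at [1.159, 0.307, 1.506, -0, 1.328, -0.073], TCP at [0.191, 0.543, 0.231] pointing down, gripper open.
Joint ranges: [-3.12, 3.12], [-1.05, 2.28], [0.14, 2.33], [-1.42, 4.57], [0.1, 2.73], [-2.68, 2.68]. Speed limits (rad/s): [2.57, 2.57, 3.14, 3.14, 3.14, 3.14].

## Interface

Orientations are given as a 3x3 rotation matrix whose columns are the frame's x, y, z axes.
In Python, from bench import bot gives the robot as it stands.
- The arm moves only by the tool carry_out, never from a script. Its argument "series" is a list of rows, each an object of numbers: "dx", "dy", "dz": the shift along the world's x, y, z in units of 25 mm (1.0 is 25 mm); "ax", "ay", "az": the turn, a rotation vector about the world's x, y, z in units of 8 degrees (1.0 is 8 degrees); "claw": the gripper command: -1 is fully open, 1 is shut, values between are in proportion. In form: [{"dx": .., "dy": .., "dz": .., "ax": .., "ay": .., "az": .., "claw": ..}, ...]. A call has 1 to 5 rows; each row is the pose to reach, as a shift and turn from the pose commanded when the call began; what a row does not reach only later rows make up. A row lasts 1/10 s, in which the tool goes at most 50 mm and 8.59 degrees, less where a joint would pass 70% of its speed; a pose out of reach is approached as far as the arm can. A call with a gripper value outside its range is refused whole. The fingers move at their own pace and stop on an object; the grip force is fixed at half the most. Time passes only in rows, so rows that repeat a pose let the fingers close. It gives the time, the measured TCP pose, the force, the opening and the grip force at its end, in the units of the state.
- bot.get_state(): the state, without advancing time (a new reading comes with each control period).
- bot.read_camera(name): name is "scene" or "side" or "wrist"; returns the picture (400x640x3 uint8, blue, green, red); there is no depth.
- bot.camera_info(name): a dict with "fx", "fy", "cx", "cy" (pixels), "rvec" (rotation vector, rad) and "tvec" (3), from world to camera coordinates, as OpenCV has them. Camera axes: x right, y down, z forward; pixel columns grow to the right and rows downward; lengths in m; the calibration is good to about 2 mm. A picture is of the moment at which its call begins: read the wrist's pose just before it. camera_info takes no time and is no camera call; for the wrist camera it gives the pose at the moment of the call.
- bot.sign_off(): hands the job in; it is judged then, once.
The state is a dict: "time_s": time; "qpos": joint angles; "joint_vel": joint speeds; "tau": joint torques, N m; "tcp_pos": TCP position; "orientation": TCP orientation; "ft_force": force on the tool from outside, world axes, zero at the start; "torque": the same for the moment, N m; "grip_width": finger opening in m; "grasp_force": force on a finger pad.
Only numpy, scipy, OpenCV 4.12 (cv2) and the standard library are available. Lean on these libraries where they do the work, as an engineer would, in place of code of your own. Each camera call takes 0.05 s, during which the arm holds its last target. There are 200 camera calls.

## Working session

There is one attempt and no reset: what is moved stays moved. The work goes in short steps, Python scripts to look and compute and a tool call to move; the robot and the scene stay as the last step left them, time stands still between calls to the robot, and variables do not carry over. Pictures are saved under pics/ and viewed, at most 10 in all, crops included, and the job is handed in when it is done.

Besides the shell and the picture viewer there is one more tool, called as name([rows], argument=value, ...), one row to a line, values as JSON. carry_out: Moves the arm, as the interface text tells. Its arguments: {"type":"object","properties":{"series":{"type":"array"}},"required":["series"]}

```bash
mkdir -p pics; cat > h.py <<'E'
import numpy as np,cv2
from bench import bot
def cam(n):
    i=bot.camera_info(n);K=np.array([[i['fx'],0,i['cx']],[0,i['fy'],i['cy']],[0,0,1.]])
    R=cv2.Rodrigues(np.array(i['rvec'],float))[0];t=np.array(i['tvec'],float).ravel();return K,R,t
def ray(c,u,v,z):
    K,R,t=c;o=-R.T@t;d=R.T@np.linalg.solve(K,[u,v,1.]);return o+d*(z-o[2])/d[2]
def proj(c,p):
    K,R,t=c;q=K@(R@np.array(p,float)+t);return q[:2]/q[2]
E
python3 - <<'E'
from h import *
for n in ('scene','side'):
    im=bot.read_camera(n);cv2.imwrite(f'pics/{n}0.png',im)
    K,R,t=cam(n);print(n,-R.T@t,K[0,0])
s=bot.get_state();print(s['time_s'],s['tcp_pos'],s['ft_force'],s['orientation'])
E
```

```text
scene [0.98570228 0.43051942 0.68629598] 379.5392270771507
side [ 0.37597358 -0.66477032  0.97896885] 434.1435292732817
0.1 [0.19034411 0.54195427 0.23049434] [ 0.52615959 -0.02557298  0.67111415] [[-9.43488825e-01  3.31403604e-01 -6.98648530e-04]
 [ 3.31404321e-01  9.43487399e-01 -1.64465658e-03]
 [ 1.14120965e-04 -1.78325025e-03 -9.99998403e-01]]
```

View pics/scene0.png

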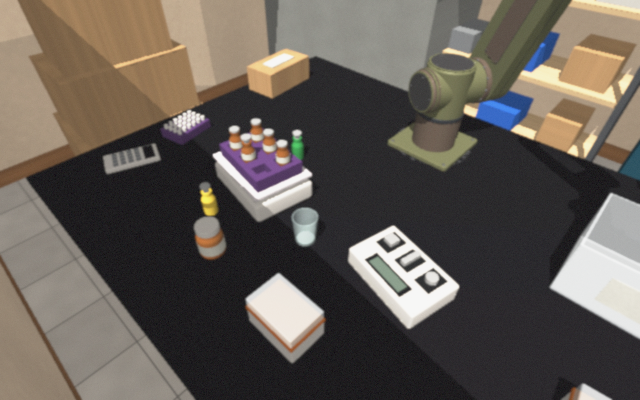

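View pics/side0.png

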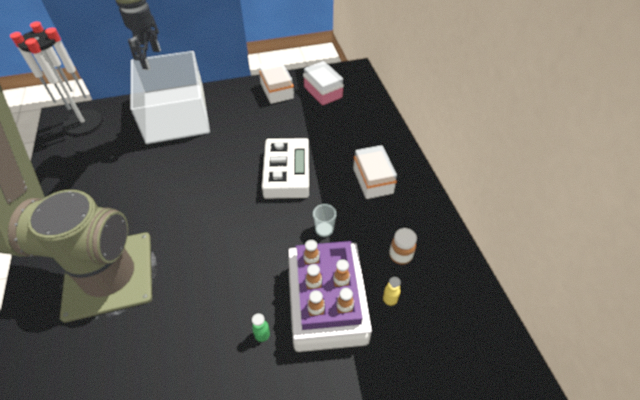

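The scene view shows the rack around (262,158), with stoppers at (235,131), (256,125), (247,142), (268,135) and (283,147). The green (297,145) and yellow (209,200) bottles are look-alikes. The control box is at (403,272), with candidate keys at (391,240), (411,260) and (432,279). I'll enlarge the rack in both views and the keys.

```bash
python3 - <<'E'
from h import *
a=cv2.imread('pics/scene0.png');b=cv2.imread('pics/side0.png')
f=lambda i,x,y,w,h,s:cv2.resize(i[y:y+h,x:x+w],None,fx=s,fy=s,interpolation=cv2.INTER_CUBIC)
o=np.zeros((600,800,3),np.uint8)
for im,x,y in ((f(a,215,110,100,75,4),0,0),(f(b,290,230,80,100,4),400,0),(f(a,350,220,115,75,3),0,310),(f(b,255,130,60,65,3),400,400)):
    h,w=im.shape[:2];h=min(h,600-y);o[y:y+h,x:x+w]=im[:h]
cv2.imwrite('pics/crop1.png',o)
E
```

```text
(no output)
```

View pics/crop1.png

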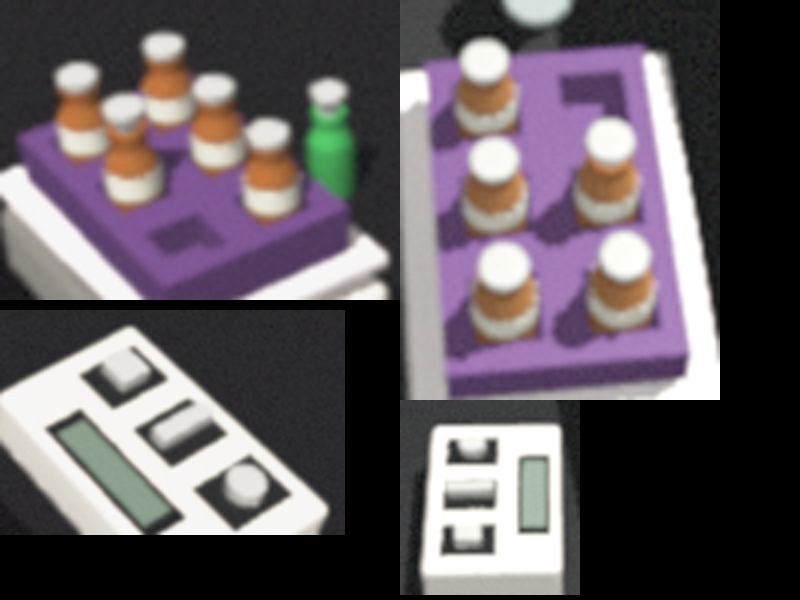

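Candidates (crop 1): four stoppers sit directly on the amber. The one at scene (246,136) / side (342,265) has a grey neck gap below the flange. It's in well x=+31, y=0, beside the empty well, so it fits bottle_a. The green and yellow bottles stand outside the rack. The round key is at scene (432,278), the end key at +y. The bar is in the middle and the square at the other end.

```bash
python3 - <<'E'
from h import *
def blob(n,u,v,th,r=9):
    im=cv2.imread(f'pics/{n}0.png').astype(int)
    m=((im.min(2)>th)&(im.max(2)-im.min(2)<25)).astype(np.uint8)
    sub=np.zeros_like(m);sub[v-r:v+r,u-r:u+r]=m[v-r:v+r,u-r:u+r]
    k,l,s,c=cv2.connectedComponentsWithStats(sub)
    i=1+np.argmin(np.hypot(*(c[1:]-[u,v]).T)) if k>1 else 0
    return c[i],s[i]
S,D=cam('scene'),cam('side')
def tri(p,q):
    P=lambda c:c[0]@np.c_[c[1],c[2]]
    X=cv2.triangulatePoints(P(S),P(D),np.array(p,float).reshape(2,1),np.array(q,float).reshape(2,1)).ravel();return X[:3]/X[3]
for nm,a,b,h in (('A',(246,136),(342,264),.1815),('tl',(234,128),(346,294),.171),('tm',(256,121),(316,297),.171),('m',(268,131),(313,269),.171),('r',(281,143),(311,244),.171)):
    p,ps=blob('scene',*a,150,7);q,qs=blob('side',*b,175,7)
    print(nm,p.round(1),ps[2:],q.round(1),qs[2:],'tri',tri(p,q).round(4),'planes',ray(S,*p,h).round(4)[:2],ray(D,*q,h).round(4)[:2])
print('key',tri((431.5,277.5),(278.3,144.5)).round(4),ray(S,431.5,277.5,.067),ray(D,278.3,144.5,.067))
print('sq',ray(S,391.5,238.5,.067))
E
```

```text
A [246.1 136.7] [12  7 66] [342.3 264.8] [ 13  11 112] tri [ 0.5421 -0.2251  0.1778] planes [ 0.5448 -0.2201] [ 0.5417 -0.2274]
tl [233.6 128.7] [10  7 54] [345.9 293.4] [ 13  12 124] tri [ 0.5324 -0.2868  0.169 ] planes [ 0.5348 -0.2843] [ 0.5315 -0.2874]
tm [255.3 121.2] [10  6 49] [315.7 295.9] [ 13  12 125] tri [ 0.4714 -0.2758  0.1686] planes [ 0.4743 -0.2727] [ 0.4708 -0.2767]
m [267.5 131.6] [10  7 54] [313.1 269.2] [ 13  11 112] tri [ 0.482  -0.2151  0.1691] planes [ 0.4847 -0.213 ] [ 0.4812 -0.2158]
r [281.3 143. ] [11  7 63] [310.7 244.7] [12 10 96] tri [ 0.4921 -0.154   0.1689] planes [ 0.4947 -0.1517] [ 0.4914 -0.155 ]
key [0.5011 0.2872 0.061 ] [0.50580369 0.28858723 0.067     ] [0.50032699 0.28090315 0.067     ]
sq [0.47625146 0.17173048 0.067     ]
```

carry_out([
  {"dx": 1.6, "dy": -1.0, "dz": 0.4, "claw": 1},
  {"dx": 3.2, "dy": -2.2, "dz": 0.8, "claw": 1},
  {"dx": 4.8, "dy": -3.4, "dz": 1.2, "claw": 1},
  {"dx": 6.4, "dy": -4.6, "dz": 1.2, "claw": 1},
  {"dx": 8.0, "dy": -5.8, "dz": 1.2, "claw": 1},
])

```text
$.series[0]: bad value
```

carry_out([
  {"dx": 1.6, "dy": -1.0, "dz": 0.4, "ax": 0, "ay": 0, "az": 0, "claw": 1},
  {"dx": 3.2, "dy": -2.2, "dz": 0.8, "ax": 0, "ay": 0, "az": 0, "claw": 1},
  {"dx": 4.8, "dy": -3.4, "dz": 1.2, "ax": 0, "ay": 0, "az": 0, "claw": 1},
  {"dx": 6.4, "dy": -4.6, "dz": 1.2, "ax": 0, "ay": 0, "az": 0, "claw": 1},
  {"dx": 8.0, "dy": -5.8, "dz": 1.2, "ax": 0, "ay": 0, "az": 0, "claw": 1},
])

```text
time_s: 0.6
tcp_pos: [0.3903, 0.3974, 0.2615]
orientation: [[-0.944, 0.331, 0.0], [0.331, 0.944, 0.0], [-0.0, 0.0, -1.0]]
ft_force: [0.6, 0.7, -0.1]
grip_width: 0.0122
grasp_force: 0.0
```

carry_out([
  {"dx": 0.5, "dy": -1.9, "dz": 0, "ax": 0, "ay": 0, "az": 0, "claw": 1},
  {"dx": 1.0, "dy": -3.8, "dz": 0, "ax": 0, "ay": 0, "az": 0, "claw": 1},
  {"dx": 1.5, "dy": -5.7, "dz": 0, "ax": 0, "ay": 0, "az": 0, "claw": 1},
  {"dx": 2.0, "dy": -7.6, "dz": 0, "ax": 0, "ay": 0, "az": 0, "claw": 1},
  {"dx": 2.5, "dy": -9.5, "dz": 0, "ax": 0, "ay": 0, "az": 0, "claw": 1},
])

```text
time_s: 1.1
tcp_pos: [0.4514, 0.1592, 0.261]
orientation: [[-0.944, 0.331, -0.0], [0.331, 0.944, -0.0], [0.0, -0.0, -1.0]]
ft_force: [0.1, -0.3, 0.6]
grip_width: -0.0001
grasp_force: 0.0
```

carry_out([
  {"dx": 0.5, "dy": -1.9, "dz": 0, "ax": 0, "ay": 0, "az": 0, "claw": 1},
  {"dx": 1.0, "dy": -3.8, "dz": 0, "ax": 0, "ay": 0, "az": 0, "claw": 1},
  {"dx": 1.5, "dy": -5.7, "dz": 0, "ax": 0, "ay": 0, "az": 0, "claw": 1},
  {"dx": 2.0, "dy": -7.6, "dz": 0, "ax": 0, "ay": 0, "az": 0, "claw": 1},
  {"dx": 2.4, "dy": -9.0, "dz": 0, "ax": 0, "ay": 0, "az": 0, "claw": 1},
])

```text
time_s: 1.6
tcp_pos: [0.5116, -0.0667, 0.261]
orientation: [[-0.943, 0.333, -0.0], [0.333, 0.943, -0.001], [0.0, -0.001, -1.0]]
ft_force: [0.5, 0.4, 0.0]
grip_width: 0.0
grasp_force: 0.0
```

carry_out([
  {"dx": 0.5, "dy": -1.7, "dz": 0, "ax": 0, "ay": 0, "az": 0, "claw": 1},
  {"dx": 1.0, "dy": -3.4, "dz": 0, "ax": 0, "ay": 0, "az": 0, "claw": 1},
  {"dx": 1.2, "dy": -5.0, "dz": 0, "ax": 0, "ay": 0, "az": 0, "claw": 1},
  {"dx": 1.2, "dy": -5.0, "dz": 0, "ax": 0, "ay": 0, "az": 0, "claw": 1},
])

```text
time_s: 2.0
tcp_pos: [0.5422, -0.194, 0.2605]
orientation: [[-0.942, 0.336, -0.0], [0.336, 0.942, -0.002], [-0.001, -0.002, -1.0]]
ft_force: [-0.5, 0.2, -0.2]
grip_width: -0.0
grasp_force: 0.0
```

```bash
python3 - <<'E'
from h import *
c=cam('wrist');im=bot.read_camera('wrist');cv2.imwrite('pics/w1.png',im)
print(-c[1].T@c[2],c[1][2],proj(c,(.5427,-.2258,.180)));np.savez('w1',K=c[0],R=c[1],t=c[2])
print(bot.get_state()['tcp_pos'])
E
```

```text
[ 0.47496214 -0.16964498  0.40232715] [ 0.26287644 -0.09699572 -0.95994157] [280.67202555 219.54285048]
[ 0.54147139 -0.19122594  0.26038476]
```

View pics/w1.png

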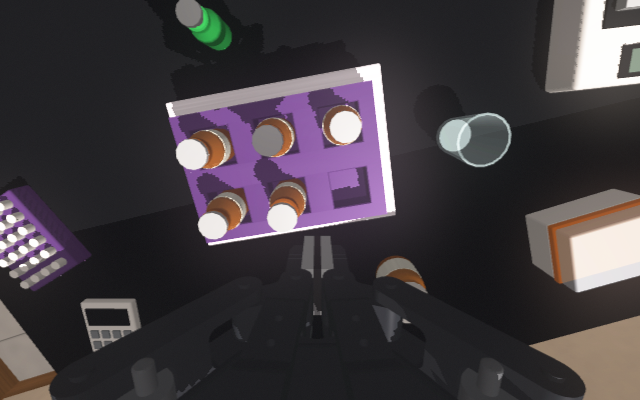

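The wrist view shows stopper A at about (283,216), two pixels from the predicted (281,220). Its position is confirmed, and I'll refine it here with the mask.

```bash
python3 - <<'E'
from h import *
w=np.load('w1.npz');c=(w['K'],w['R'],w['t']);im=cv2.imread('pics/w1.png').astype(int)
m=((im.min(2)>150)&(im.max(2)-im.min(2)<40)).astype(np.uint8)
for u,v,h in ((283,216,.180),(212,225,.171),(343,125,.171)):
    k,l,s,cc=cv2.connectedComponentsWithStats(m);i=l[v,u];(x,y),r=cv2.minEnclosingCircle(np.argwhere(l==i)[:,::-1].astype(np.int32))
    print(cc[i],s[i],(x,y),r,ray(c,x,y,h),2*r*(c[1]@ray(c,x,y,h)+c[2])[2]/c[0][0,0])
E
```

```text
[303.55020883 130.64408934] [ 166   63  230  182 5507] (284.5642395019531, 149.1248321533203) 127.22027587890625 [ 0.49086563 -0.20210588  0.18      ] 0.19278851732420862
[212.11608624 225.63515755] [198 213  29  26 603] (212.5, 225.0) 14.840922355651855 [ 0.53063915 -0.28457293  0.171     ] 0.025250109298129216
[345.28957055 126.5006135 ] [329 111  33  33 815] (346.0794372558594, 126.17123413085938) 17.080411911010742 [ 0.49104689 -0.15231409  0.171     ] 0.026335815107032576
```

carry_out([
  {"dx": 0, "dy": -1.34, "dz": 0, "ax": 0, "ay": 0, "az": 0, "claw": 1},
  {"dx": 0, "dy": -1.34, "dz": -1.4, "ax": 0, "ay": 0, "az": 0, "claw": 1},
  {"dx": 0, "dy": -1.34, "dz": -2.7, "ax": 0, "ay": 0, "az": 0, "claw": 1},
  {"dx": 0, "dy": -1.34, "dz": -2.8, "ax": 0, "ay": 0, "az": 0, "claw": 1},
  {"dx": 0, "dy": -1.34, "dz": -2.8, "ax": 0, "ay": 0, "az": 0, "claw": 1},
])

```text
time_s: 2.55
tcp_pos: [0.5408, -0.2209, 0.1907]
orientation: [[-0.944, 0.33, -0.002], [0.33, 0.944, 0.002], [0.003, 0.001, -1.0]]
ft_force: [-0.2, -0.1, -0.0]
grip_width: 0.0002
grasp_force: 0.0
```

carry_out([
  {"dx": 0, "dy": 0, "dz": -0.1, "ax": 0, "ay": 0, "az": 0, "claw": 1},
  {"dx": 0, "dy": 0, "dz": -0.2, "ax": 0, "ay": 0, "az": 0, "claw": 1},
  {"dx": 0, "dy": 0, "dz": -0.3, "ax": 0, "ay": 0, "az": 0, "claw": 1},
  {"dx": 0, "dy": 0, "dz": -0.4, "ax": 0, "ay": 0, "az": 0, "claw": 1},
  {"dx": 0, "dy": 0, "dz": -0.5, "ax": 0, "ay": 0, "az": 0, "claw": 1},
])

```text
time_s: 3.05
tcp_pos: [0.5419, -0.2225, 0.1793]
orientation: [[-0.943, 0.331, 0.001], [0.331, 0.943, -0.001], [-0.001, -0.0, -1.0]]
ft_force: [-0.1, 0.8, 4.0]
grip_width: 0.0006
grasp_force: 2.1
```

carry_out([
  {"dx": 0, "dy": 0, "dz": -0.05, "ax": 0, "ay": 0, "az": 0, "claw": 1},
  {"dx": 0, "dy": 0, "dz": -0.1, "ax": 0, "ay": 0, "az": 0, "claw": 1},
  {"dx": 0, "dy": 0, "dz": -0.15, "ax": 0, "ay": 0, "az": 0, "claw": 1},
  {"dx": 0, "dy": 0, "dz": -0.2, "ax": 0, "ay": 0, "az": 0, "claw": 1},
  {"dx": 0, "dy": 0, "dz": -0.25, "ax": 0, "ay": 0, "az": 0, "claw": 1},
])

```text
time_s: 3.55
tcp_pos: [0.5418, -0.2224, 0.1726]
orientation: [[-0.943, 0.331, 0.001], [0.331, 0.943, -0.0], [-0.001, -0.0, -1.0]]
ft_force: [0.4, -0.6, 4.1]
grip_width: 0.0001
grasp_force: 2.0
```

carry_out([
  {"dx": 0, "dy": 0, "dz": -0.03, "ax": 0, "ay": 0, "az": 0, "claw": 1},
  {"dx": 0, "dy": 0, "dz": -0.06, "ax": 0, "ay": 0, "az": 0, "claw": 1},
])

```text
time_s: 3.75
tcp_pos: [0.5418, -0.2224, 0.1711]
orientation: [[-0.943, 0.331, 0.0], [0.331, 0.944, -0.0], [-0.0, -0.0, -1.0]]
ft_force: [0.1, 0.9, 4.9]
grip_width: 0.0002
grasp_force: 2.6
```

carry_out([
  {"dx": 0, "dy": 0, "dz": -0.02, "ax": 0, "ay": 0, "az": 0, "claw": 1},
  {"dx": 0, "dy": 0, "dz": -0.02, "ax": 0, "ay": 0, "az": 0, "claw": 1},
])

```text
time_s: 3.95
tcp_pos: [0.5418, -0.2225, 0.171]
orientation: [[-0.943, 0.331, 0.001], [0.331, 0.943, -0.0], [-0.001, -0.0, -1.0]]
ft_force: [-0.4, 0.9, 5.2]
grip_width: -0.0002
grasp_force: 3.1
```

carry_out([
  {"dx": 0, "dy": 0, "dz": -0.03, "ax": 0, "ay": 0, "az": 0, "claw": 1},
  {"dx": 0, "dy": 0, "dz": -0.06, "ax": 0, "ay": 0, "az": 0, "claw": 1},
  {"dx": 0, "dy": 0, "dz": -0.06, "ax": 0, "ay": 0, "az": 0, "claw": 1},
])

```text
time_s: 4.25
tcp_pos: [0.5421, -0.2226, 0.171]
orientation: [[-0.944, 0.331, 0.002], [0.331, 0.944, -0.001], [-0.002, -0.0, -1.0]]
ft_force: [-2.2, 1.0, 12.8]
grip_width: -0.0001
grasp_force: 6.7
```

The stopper is at a firm stop: the force rose to 13 N with z unchanged at 0.171. I'll lift straight up and travel to the key.

carry_out([
  {"dx": 0, "dy": 0, "dz": 0.2, "ax": 0, "ay": 0, "az": 0, "claw": 1},
  {"dx": 0, "dy": 0, "dz": 0.8, "ax": 0, "ay": 0, "az": 0, "claw": 1},
  {"dx": 0, "dy": 0, "dz": 2.0, "ax": 0, "ay": 0, "az": 0, "claw": 1},
  {"dx": 0, "dy": 1.0, "dz": 3.2, "ax": 0, "ay": 0, "az": 0, "claw": 1},
  {"dx": 0, "dy": 2.6, "dz": 3.6, "ax": 0, "ay": 0, "az": 0, "claw": 1},
])

```text
time_s: 4.75
tcp_pos: [0.5431, -0.1592, 0.2613]
orientation: [[-0.942, 0.335, 0.004], [0.335, 0.942, -0.003], [-0.004, -0.001, -1.0]]
ft_force: [0.8, 0.7, 0.1]
grip_width: -0.0
grasp_force: 0.0
```

```bash
python3 - <<'E'
from h import *
a=bot.read_camera('scene');c=cam('wrist');w=bot.read_camera('wrist')
print(bot.get_state()['tcp_pos'],bot.get_state()['ft_force'])
o=np.zeros((300,800,3),np.uint8);o[:,:400]=cv2.resize(a[110:185,215:315],(400,300),interpolation=cv2.INTER_CUBIC)
o[:,400:]=cv2.resize(w[20:290,120:480],(400,300));cv2.imwrite('pics/c2.png',o)
E
```

```text
[ 0.54169414 -0.15383708  0.26058695] [ 0.27813405 -0.57322428  0.14680076]
```

View pics/c2.png

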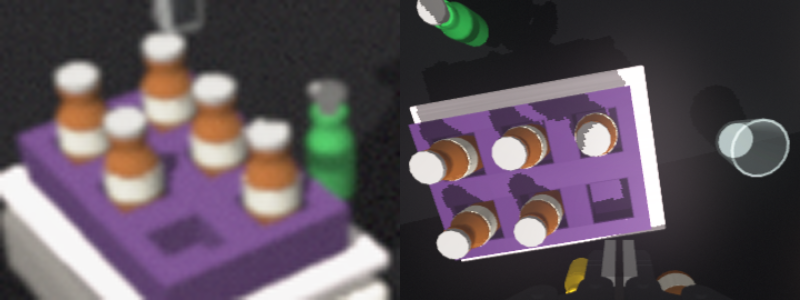

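The stopper at crop (125,122) now sits directly on the amber with no grey gap, like the others. On to the key.

carry_out([
  {"dx": -0.2, "dy": 1.8, "dz": 0, "ax": 0, "ay": 0, "az": 0, "claw": 1},
  {"dx": -0.4, "dy": 3.7, "dz": 0, "ax": 0, "ay": 0, "az": 0, "claw": 1},
  {"dx": -0.6, "dy": 5.6, "dz": 0, "ax": 0, "ay": 0, "az": 0, "claw": 1},
  {"dx": -0.8, "dy": 7.5, "dz": 0, "ax": 0, "ay": 0, "az": 0, "claw": 1},
  {"dx": -0.9, "dy": 9.4, "dz": 0, "ax": 0, "ay": 0, "az": 0, "claw": 1},
])

```text
time_s: 5.35
tcp_pos: [0.5177, 0.0787, 0.2579]
orientation: [[-0.943, 0.332, -0.002], [0.332, 0.943, -0.001], [0.002, -0.002, -1.0]]
ft_force: [0.5, 0.1, 0.0]
grip_width: -0.0001
grasp_force: 0.0
```

carry_out([
  {"dx": -0.2, "dy": 1.8, "dz": -0.5, "ax": 0, "ay": 0, "az": 0, "claw": 1},
  {"dx": -0.4, "dy": 3.6, "dz": -1.0, "ax": 0, "ay": 0, "az": 0, "claw": 1},
  {"dx": -0.6, "dy": 5.4, "dz": -1.5, "ax": 0, "ay": 0, "az": 0, "claw": 1},
  {"dx": -0.6, "dy": 6.6, "dz": -2.5, "ax": 0, "ay": 0, "az": 0, "claw": 1},
  {"dx": -0.6, "dy": 6.6, "dz": -2.5, "ax": 0, "ay": 0, "az": 0, "claw": 1},
])

```text
time_s: 5.85
tcp_pos: [0.5012, 0.245, 0.1922]
orientation: [[-0.945, 0.327, -0.007], [0.327, 0.945, -0.002], [0.006, -0.004, -1.0]]
ft_force: [-0.3, 0.1, -0.1]
grip_width: -0.0002
grasp_force: 0.0
```

```bash
python3 - <<'E'
from h import *
for i in range(3): bot.read_camera('wrist')
c=cam('wrist');im=bot.read_camera('wrist');cv2.imwrite('pics/w2.png',im)
print(bot.get_state()['tcp_pos'],proj(c,(.504,.286,.067)),proj(c,(.476,.170,.067)));np.savez('w2',K=c[0],R=c[1],t=c[2])
E
```

```text
[0.5042462  0.24154096 0.19646878] [361.55910088 176.71492421] [237.19352922 188.82173698]
```

View pics/w2.png

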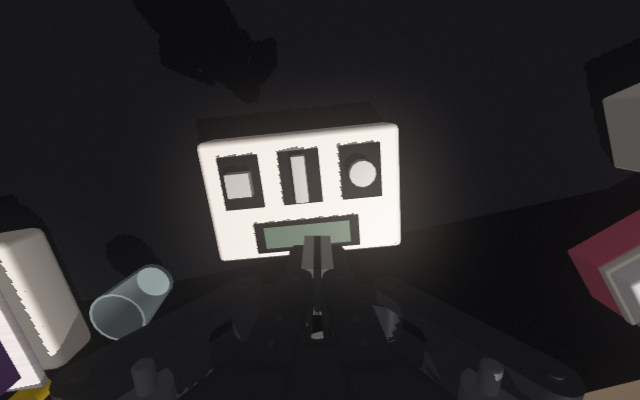

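The wrist view shows the square key at (239,185), the bar at (300,180) and the round key at (362,174), within 3 px of the prediction.

```bash
python3 - <<'E'
from h import *
w=np.load('w2.npz');c=(w['K'],w['R'],w['t'])
im=cv2.imread('pics/w2.png');m=(im.min(2)>170).astype(np.uint8)
k,l,s,cc=cv2.connectedComponentsWithStats(m);i=l[174,362];print(cc[i],s[i],ray(c,*cc[i],.067),bot.get_state()['tcp_pos'])
E
```

```text
[362.28625954 173.44656489] [350 161  26  26 524] [0.50121575 0.28755955 0.067     ] [0.5042462  0.24154096 0.19646878]
```

carry_out([
  {"dx": -0.1, "dy": 1.8, "dz": 0, "ax": 0, "ay": 0, "az": 0, "claw": 1},
  {"dx": -0.1, "dy": 1.8, "dz": -1.8, "ax": 0, "ay": 0, "az": 0, "claw": 1},
  {"dx": -0.1, "dy": 1.8, "dz": -3.4, "ax": 0, "ay": 0, "az": 0, "claw": 1},
  {"dx": -0.1, "dy": 1.8, "dz": -4.4, "ax": 0, "ay": 0, "az": 0, "claw": 1},
  {"dx": -0.1, "dy": 1.8, "dz": -4.6, "ax": 0, "ay": 0, "az": 0, "claw": 1},
])

```text
time_s: 6.55
tcp_pos: [0.5001, 0.2852, 0.0793]
orientation: [[-0.943, 0.333, -0.005], [0.333, 0.943, -0.003], [0.004, -0.004, -1.0]]
ft_force: [-0.3, -0.1, -0.4]
grip_width: 0.0001
grasp_force: 0.0
```

carry_out([
  {"dx": 0, "dy": 0, "dz": -0.1, "ax": 0, "ay": 0, "az": 0, "claw": 1},
  {"dx": 0, "dy": 0, "dz": -0.2, "ax": 0, "ay": 0, "az": 0, "claw": 1},
  {"dx": 0, "dy": 0, "dz": -0.3, "ax": 0, "ay": 0, "az": 0, "claw": 1},
  {"dx": 0, "dy": 0, "dz": -0.4, "ax": 0, "ay": 0, "az": 0, "claw": 1},
  {"dx": 0, "dy": 0, "dz": -0.48, "ax": 0, "ay": 0, "az": 0, "claw": 1},
])

```text
time_s: 7.05
tcp_pos: [0.502, 0.2879, 0.0702]
orientation: [[-0.943, 0.331, 0.001], [0.331, 0.943, 0.001], [-0.001, 0.001, -1.0]]
ft_force: [-0.3, -0.1, 0.1]
grip_width: -0.0001
grasp_force: 0.0
```

carry_out([
  {"dx": 0, "dy": 0, "dz": -0.08, "ax": 0, "ay": 0, "az": 0, "claw": 1},
  {"dx": 0, "dy": 0, "dz": -0.16, "ax": 0, "ay": 0, "az": 0, "claw": 1},
  {"dx": 0, "dy": 0, "dz": -0.24, "ax": 0, "ay": 0, "az": 0, "claw": 1},
  {"dx": 0, "dy": 0, "dz": -0.3, "ax": 0, "ay": 0, "az": 0, "claw": 1},
  {"dx": 0, "dy": 0, "dz": -0.34, "ax": 0, "ay": 0, "az": 0, "claw": 1},
])

```text
time_s: 7.55
tcp_pos: [0.5016, 0.2878, 0.0612]
orientation: [[-0.944, 0.331, 0.0], [0.331, 0.944, 0.0], [-0.0, 0.0, -1.0]]
ft_force: [-0.9, -1.0, 4.2]
grip_width: 0.0001
grasp_force: 2.3
```

carry_out([
  {"dx": 0, "dy": 0, "dz": -0.03, "ax": 0, "ay": 0, "az": 0, "claw": 1},
  {"dx": 0, "dy": 0, "dz": -0.03, "ax": 0, "ay": 0, "az": 0, "claw": 1},
])

```text
time_s: 7.75
tcp_pos: [0.5017, 0.2878, 0.061]
orientation: [[-0.943, 0.331, 0.001], [0.331, 0.943, 0.0], [-0.0, 0.001, -1.0]]
ft_force: [-2.5, -1.3, 8.0]
grip_width: 0.0001
grasp_force: 4.0
```

The key is fully down: z is 0.061 and the force is 8 N, against the stop. Now releasing it and withdrawing.

carry_out([
  {"dx": 0, "dy": 0, "dz": 0.2, "ax": 0, "ay": 0, "az": 0, "claw": 1},
  {"dx": 0, "dy": 0, "dz": 0.6, "ax": 0, "ay": 0, "az": 0, "claw": 1},
  {"dx": 0, "dy": 0, "dz": 2, "ax": 0, "ay": 0, "az": 0, "claw": 1},
  {"dx": 0, "dy": 0, "dz": 4, "ax": 0, "ay": 0, "az": 0, "claw": 1},
  {"dx": 0, "dy": 0, "dz": 5, "ax": 0, "ay": 0, "az": 0, "claw": 1},
])

```text
time_s: 8.25
tcp_pos: [0.5029, 0.2883, 0.1891]
orientation: [[-0.944, 0.331, 0.004], [0.331, 0.944, 0.002], [-0.003, 0.003, -1.0]]
ft_force: [1.0, -0.1, 0.3]
grip_width: -0.0003
grasp_force: 0.0
```

carry_out([
  {"dx": 0, "dy": 0, "dz": 1, "ax": 0, "ay": 0, "az": 0, "claw": 1},
  {"dx": 0, "dy": 0, "dz": 1, "ax": 0, "ay": 0, "az": 0, "claw": 1},
  {"dx": 0, "dy": 0, "dz": 1, "ax": 0, "ay": 0, "az": 0, "claw": 1},
])

```text
time_s: 8.55
tcp_pos: [0.5014, 0.2876, 0.2106]
orientation: [[-0.943, 0.331, 0.001], [0.331, 0.943, 0.0], [-0.001, 0.001, -1.0]]
ft_force: [-0.1, -1.4, -0.4]
grip_width: 0.0001
grasp_force: 0.0
```

```bash
python3 - <<'E'
from h import *
cv2.imwrite('pics/end.png',bot.read_camera('scene'));s=bot.get_state();print(s['tcp_pos'],s['ft_force'])
E
```

```text
[0.50078241 0.28726308 0.2095126 ] [ 0.19432734  0.17737055 -0.02218003]
```

View pics/end.png

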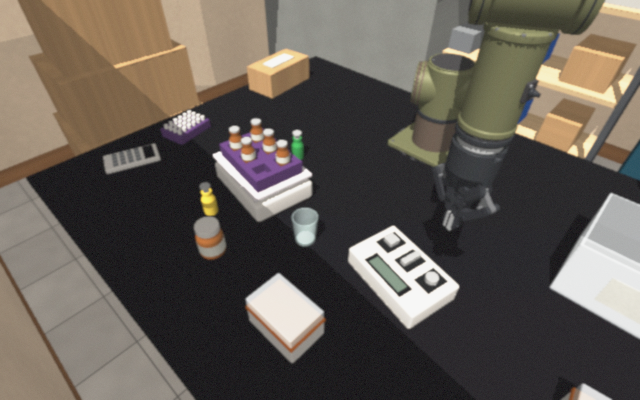

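The arm is clear of everything at about (460,210). The round key is back up at (432,278), and the rest of the scene is unchanged.

```bash
python3 -c "
from bench import bot
print(bot.sign_off())"
```

```text
the job is handed in; nothing more can be done
None
```

I pressed the proud stopper fully home (firm stop at z 0.171 m, 13 N), then pressed the round key fully down (8 N) and let it come back up, withdrew the arm clear, and handed the job in at about 8.6 s.

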